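# Take the hold-down nut off the autosampler carousel

## Robot

A 6-joint arm with a two-finger parallel gripper is mounted at the origin on the work surface. World frame = base frame: x ahead of the robot, y to its left, z up, the work surface at z = 0. Lengths are in m, angles in degrees, forces in N, time in s.
With the tool pointing down it reaches from about 0.3 to 0.75 m from the base axis. Payload 8.5 kg.
Tool frame: the origin (TCP) lies at the very end of the fingers, on their centre line; the grasp point (between the pads) lies 19 mm behind it (env.grip_point_offset is the distance from the TCP to the grasp point, in m); z points along the fingers, y is the direction in which the jaws open and shut (so a half turn about z gives the same grasp; the last joint's range is limited). The gripper opens to 85 mm and grips with 20 to 120 N. Pads are 22 mm wide; open, the fingers measure 114 mm over their backs; the gripper's body (76 mm by 85 mm) begins 54 mm behind the grasp point. The pads swing forward as they close: fully open they stand 13 mm farther back than shut.
Start: joints at [-89.456, 21.807, 74.336, -0, 83.858, -12.336], TCP at [0.123, -0.536, 0.231] pointing down, gripper open.
Joint ranges: [-178.18, 178.18], [-50.72, 133.34], [12.68, 142.11], [-81.47, 261.47], [9.98, 163.14], [-165.26, 165.26]. Speed limits (degrees/s): [136.94, 136.94, 180, 180, 180, 180].

## Interface

Orientations are given as a 3x3 rotation matrix whose columns are the frame's x, y, z axes.
In Python, from rig import env gives the robot as it stands.
- The arm moves only by the tool move_arm, never from a script. Its argument "moves" is a list of rows, each a list of 4 numbers: the shift along the tool's x, y, z in mm, then the turn about the tool's z in rad. In form: [[tx, ty, tz, spin], ...]. A call has 1 to 20 rows; each row is the pose to reach, as a shift and turn from the pose commanded when the call began, along the tool's axes at that moment; what a row does not reach only later rows make up. A row lasts 1/10 s, in which the tool goes at most 50 mm and 8.59 degrees, less where a joint would pass 70% of its speed; a pose out of reach is approached as far as the arm can. A call with a gripper value outside its range is refused whole. "grip" is the closure, from 0 (fully open) to 1 (shut), set as the call begins (left out, the last holds). The fingers move at their own pace and stop on an object; "grip_force" is the grip in N (left out, the last holds). Time passes only in rows, so rows that repeat a pose let the fingers close. It gives the time, the measured TCP pose, the force and the opening at its end, in the units of the state.
- env.observe(): the state, without advancing time (a new reading comes with each control period).
- env.get_image(name): name is "side" or "top" or "wrist"; returns the picture (420x560x3 uint8, red, green, blue); there is no depth.
- env.get_calibration(name): a dict with "fovy" (degrees; the focal length in pixels is half the picture's height over the tangent of half this angle, whatever the lens; pixels are square), "cx", "cy" (the principal point, pixels), "extrinsics" (4x4, takes a point from world to camera coordinates); the wrist camera has in their place "tool_from_camera" (4x4, takes a point from camera to tool coordinates, whose origin is the TCP and whose axes are the flange's). Camera axes: x right, y up, looking along -z (the intrinsics and any distortion apply to the point x, -y, -z); pixel columns grow to the right and rows downward; lengths in m; the calibration is good to about 2 mm. A picture is of the moment at which its call begins: read the wrist's pose just before it. get_calibration takes no time and is no camera call.
- env.close_job(): hands the job in, once; it reports no verdict.
Trained networks look in the newest picture that a camera, given by its name, has taken for a name from the list of things; names that differ only in an ending like _2 or _b are one class to them, and where a whole thing is asked for, a point or a joint stands for the part that bears it (a point fixed in the world has none). Each returns a list of dicts, best first, with "conf" (0 to 1); they miss things now and then, are a little off and sometimes report something else, mostly with a low value. They report only what shows in the picture. A call takes as long as a camera call. They do not tell look-alikes from the thing itself.
- env.silhouettes(camera, name): "region" (420x560 bool, what is visible of it) and "point" ([row, column] in pixels, amid what is visible of it).
- env.tip_of(camera, name): "point" ([row, column] in pixels: a listed point, or the origin of a listed thing).
The state is a dict: "time_s": time; "q": joint angles; "qvel": joint speeds; "joint_efforts": joint torques, N m; "position": TCP position; "tool_rot": TCP orientation; "ft_force": force on the tool from outside, world axes, zero at the start; "wrist_torque": the same for the moment, N m; "grip_width": finger opening in m.
Only numpy, scipy, OpenCV 4.12 (cv2) and the standard library are available. Lean on these libraries where they do the work, as an engineer would, in place of code of your own. Each camera call takes 0.05 s, during which the arm holds its last target.

## Task

The sample carousel is due to be changed: unscrew the black knurled hold-down nut from its stud (anticlockwise, regrasping as often as needed, without forcing the thread), lift it clear and set it down gently in the steel parts tray, standing upright on its foot on the bare tray floor, and let go. Do not turn the carousel off its index, and leave everything else on the bench and in the tray where it is.

Things in the scene. Friction and masses are not known exactly. Their poses are not given: they have to be found in the camera images.
- nut: hold-down nut, 70 mm tall, about 0.24 kg, upright: black knurled head 46 mm in diameter and 24 mm high (46 to 70 mm above the origin, yellow radial paint mark on its flat top), below it a steel skirt 40 mm in diameter with a foot flange 54 mm in diameter, 8 mm high. Origin: centre of the foot's underside; z along the bore, x towards the mark. Blind threaded bore, 29 mm wide, 46 mm deep
- nut_head (a point): point on the nut's axis at mid-height of its knurled head, 58 mm above its origin: where to grip. Turned anticlockwise seen from above the nut climbs 17 mm per full turn (two-start coarse thread), with about 1 mm of end play. It turns lightly (under 0.1 N m) and stays where it is left; pressing or pulling on it with over 50 N while threaded would force the thread
- stud_tip (a point): top of the steel threaded stud, on its axis, 42 mm above the hub; hidden in the nut at first. Thread 28 mm over its crests, up to 36 mm above the hub. The seated nut comes free after about 1.1 turns (6.9 rad, 19 mm up; up to 7.5 rad with play); before that it cannot be pulled up. Turning further does no harm. Once free, the bore leaves the stud after another 25 mm straight up
- autosampler: autosampler, fixed: 200 mm square steel base plate, white 135 mm drive housing, cream carousel 190 mm in diameter. Origin: centre of the base plate's underside, on the vertical stud axis. The carousel's face is 82 mm above the bench; its white hub (72 mm in diameter), on which the nut is seated, 88 mm
- index_mark (a point): point on the carousel's face 85 mm from its axis, in line with the red index stripe; turns with the carousel (its geared drive yields at 0.5 N m)
- tray: open stainless parts tray, fixed: 200 mm long (x) by 130 mm (y), 18 mm high, walls and floor 3 mm thick. Origin: centre of its underside. The blue spacer lies in its -x end; the +x half is empty
- spacer: loose blue plastic spacer ring, 42 mm outer diameter, 8 mm high, lying in the -x end of the tray. Origin: centre of its underside
- well_plate: bystander: white well plate 86 x 127 x 14 mm, origin under its centre
- reagent_bottle: bystander: amber bottle, 66 mm diameter, 150 mm tall, origin under its centre
- beaker: bystander: glass beaker, 72 mm diameter, 90 mm tall, origin under its centre
- screwdriver: bystander: screwdriver 190 mm long with an orange handle, lying along its x axis, origin under its middle
- capsule_jar: bystander: small clear jar with a blue cap, 54 mm diameter, 65 mm tall, origin under its centre
- vial_rack: bystander: grey rack of ten capped vials, 60 x 140 x 60 mm, origin under its centre
There are look-alikes about, which are no part of the job. Leave any red look-alike of the nut alone.

How it is judged:
By the outcome, as a careful person would: the job done as asked, in the order asked, and still so for the second after the job is handed in, with the robot touching nothing.
It also fails if it takes over 69 s, if anything falls off the work surface, if the arm or the gripper's body presses on something with over 40 N, if the wrist force passes 120 N, or if a joint passes its speed limit or range.

## Working session

There is one attempt and no reset: what is moved stays moved. The work goes in short steps, Python scripts to look and compute and a tool call to move; the robot and the scene stay as the last step left them, time stands still between calls to the robot, and variables do not carry over. Pictures are saved under pics/ and viewed, and the job is handed in when it is done.

Besides the shell and the picture viewer there is one more tool, called after ">>>" in YAML: its name, and indented under it one key for each argument. move_arm: Moves the arm, as the interface text tells. Its arguments: {"type":"object","properties":{"moves":{"type":"array"},"grip":{"type":"number"},"grip_force":{"type":"number"}},"required":["moves"]}

```bash
ls; mkdir -p pics; cat > h.py <<'E'
import numpy as np, cv2
from rig import env
def save(n,im): cv2.imwrite('pics/'+n+'.png', im[:,:,::-1])
E
python3 - <<'E'
from h import *
s=env.observe()
for k,v in s.items(): print(k,np.round(v,4).tolist())
for c in ["side","top","wrist"]:
    print(c,env.get_calibration(c))
    save(c+'0',env.get_image(c))
    for n in ["nut","nut_head","stud_tip","autosampler","index_mark","tray","spacer"]:
        r=env.tip_of(c,n); print(c,n,[(np.round(d['point'],1).tolist(),round(d['conf'],2)) for d in r])
print(env.observe()['time_s'], env.grip_point_offset)
E
```

```text
pics
time_s 0.0
q [-89.454, 21.8405, 74.3849, -0.0033, 83.8569, -12.3357]
qvel [-0.0448, -0.0328, 0.0337, 0.0245, -0.0597, -0.0075]
joint_efforts [0.0015, -44.8461, -23.1276, -0.0002, 0.0047, -0.0001]
position [0.1226, -0.5359, 0.2307]
tool_rot [[0.9748, 0.2229, -0.0001], [0.2229, -0.9748, 0.0014], [0.0003, -0.0014, -1.0]]
ft_force [-0.1276, 0.4645, -0.8036]
wrist_torque [0.0008, 0.0326, 0.0582]
grip_width 0.0857
side {'fovy': 47.131468523607346, 'cx': 285.4228158423757, 'cy': 210.24250923454588, 'extrinsics': array([[ 0.99290923, -0.11667445,  0.02276698, -0.57094864],
       [ 0.05864006,  0.6473239 ,  0.759956  , -0.12229358],
       [-0.10340505, -0.75323227,  0.64957567, -1.17386938],
       [ 0.        ,  0.        ,  0.        ,  1.        ]])}
side nut [([253.3, 244.9], 0.94), ([249.4, 285.3], 0.81), ([181.0, 262.4], 0.75), ([202.0, 264.1], 0.39)]
side nut_head [([239.7, 282.4], 0.66), ([157.1, 263.6], 0.62)]
side stud_tip [([163.0, 265.3], 0.82)]
side autosampler [([201.7, 264.3], 0.63), ([309.5, 278.4], 0.33), ([214.9, 335.2], 0.23), ([151.2, 254.0], 0.23)]
side index_mark 
[... 769 characters left out ...]
.6], 0.22)]
top index_mark [([239.8, 183.5], 0.86)]
top tray [([226.1, 348.2], 0.94)]
top spacer [([250.2, 340.7], 0.47)]
wrist {'fovy': 65.77728193485483, 'cx': 279.41837399693446, 'cy': 213.73938518788154, 'tool_from_camera': array([[-6.69259246e-04,  9.51782546e-01,  3.06772779e-01,
         7.95143515e-02],
       [ 9.99999747e-01,  5.62939256e-04,  4.35055937e-04,
        -5.43966298e-04],
       [ 2.41384207e-04,  3.06772993e-01, -9.51782681e-01,
        -1.43038869e-01],
       [ 0.00000000e+00,  0.00000000e+00,  0.00000000e+00,
         1.00000000e+00]])}
wrist nut []
wrist nut_head []
wrist stud_tip []
wrist autosampler []
wrist index_mark []
wrist tray []
wrist spacer []
1.2 0.0187
```

View pics/side0.png

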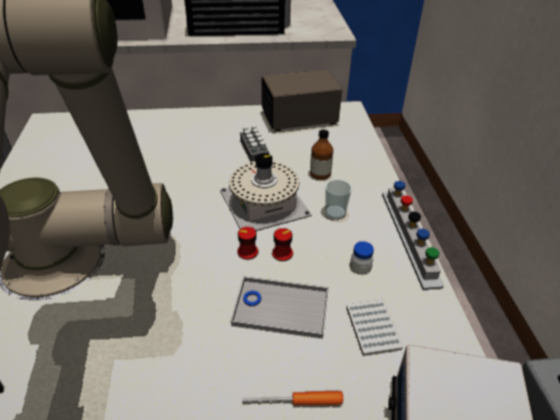

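View pics/top0.png

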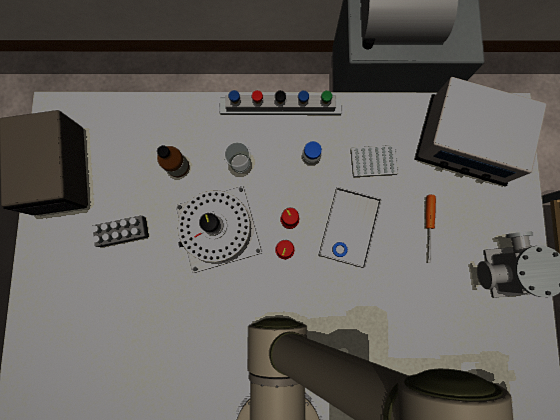

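Side view: the black nut is on the carousel at about (row 160, col 263), with two red look-alikes at (242, 247) and (243, 283). The tray is at (306, 281) and the spacer at (298, 252). Top view: the nut is at (221, 209) with its yellow mark pointing up the image, the tray at (228, 350), and the spacer at (250, 340).

```bash
cat >> h.py <<'E'
C={c:env.get_calibration(c) for c in ["side","top","wrist"]}
def cam(c,T=None):
    k=C[c]; f=210/np.tan(np.radians(k['fovy']/2))
    if c!='wrist': E=np.array(k['extrinsics'])
    else: E=np.linalg.inv(T@np.array(k['tool_from_camera']))
    return f,k['cx'],k['cy'],E
def tool(s):
    T=np.eye(4);T[:3,:3]=s['tool_rot'];T[:3,3]=s['position'];return T
def ray(c,rc,T=None):
    f,cx,cy,E=cam(c,T); d=np.array([(rc[1]-cx)/f,-(rc[0]-cy)/f,-1.]); W=np.linalg.inv(E)
    d=W[:3,:3]@d; return W[:3,3],d/np.linalg.norm(d)
def tri(rs):
    A=0;b=0
    for o,d in rs:
        P=np.eye(3)-np.outer(d,d);A=A+P;b=b+P@o
    p=np.linalg.solve(A,b); return p,[np.linalg.norm((np.eye(3)-np.outer(d,d))@(p-o)) for o,d in rs]
def onz(r,z): o,d=r; return o+d*(z-o[2])/d[2]
def proj(c,p,T=None):
    f,cx,cy,E=cam(c,T); q=E[:3,:3]@p+E[:3,3]; return np.array([cy-f*q[1]/-q[2], cx+f*q[0]/-q[2]])
E
python3 - <<'E'
from h import *
P={'nut':((181,262.4),(225.8,212.7)),'head':((157.1,263.6),(222.2,209.1)),'stud':((163,265.3),(223,210.3)),'auto':((201.7,264.3),(228,218.1)),'idx':((166.3,247.1),(239.8,183.5)),
'tray':((308.6,278.6),(226.1,348.2)),'spacer':((299.5,253.2),(250.2,340.7))}
for k,(a,b) in P.items():
    p,e=tri([ray('side',a),ray('top',b)]); print(k,p.round(4),np.round(e,4))
print('redtops',onz(ray('top',(217,290)),.07),onz(ray('top',(249,285)),.07))
# tray corners in top at z .018
for rc in [(188,337),(200,381),(267,365),(255,320)]: print(onz(ray('top',rc),.018).round(3))
E
```

```text
nut [0.5316 0.1768 0.0745] [0.0008 0.0008]
head [0.5329 0.1708 0.1564] [0.0013 0.0013]
stud [0.5354 0.1717 0.1367] [0.0033 0.0033]
auto [0.5351 0.1745 0.0027] [0.0004 0.0004]
idx [0.4942 0.2532 0.0717] [0.0008 0.0008]
tray [ 0.5401 -0.1951 -0.006 ] [0.0034 0.0034]
spacer [ 0.4779 -0.1711  0.0026] [0.0033 0.0033]
redtops [ 0.5578347 -0.0278407  0.07     ] [ 0.47283621 -0.01493489  0.07      ]
[ 0.649 -0.162  0.018]
[ 0.615 -0.285  0.018]
[ 0.428 -0.234  0.018]
[ 0.46  -0.112  0.018]
```

>>> move_arm:
  moves:
    - [6,-6,0,0.01]
    - [22,-24,-2,0.05]
    - [48,-52,-3,0.1]
    - [79,-85,-5,0.17]
    - [110,-118,-7,0.24]
    - [142,-152,-8,0.31]
    - [174,-186,-10,0.38]
    - [206,-220,-12,0.45]
    - [238,-254,-13,0.52]
    - [270,-288,-15,0.59]
    - [302,-322,-16,0.66]
    - [334,-356,-17,0.73]
    - [366,-390,-18,0.8]
    - [398,-424,-19,0.87]
    - [428,-458,-19,0.92]
    - [458,-490,-19,0.97]
    - [484,-518,-19,1.01]
    - [502,-538,-19,1.04]
    - [510,-548,-19,1.05]
    - [510,-548,-19,1.05]
  grip: 0

```text
time_s: 3.2
position: [0.4975, 0.1133, 0.25]
tool_rot: [[0.68, -0.733, -0.0], [-0.733, -0.68, 0.0], [-0.0, 0.0, -1.0]]
ft_force: [-0.8, -0.3, 0.2]
grip_width: 0.085
```

```bash
cat > w.py <<'E'
from h import *
import sys,pickle
def shot(tag,names):
    s=env.observe(); im=env.get_image('wrist'); save(tag,im)
    print(s['time_s'],'q',np.round(s['q'],1),'p',np.round(s['position'],4),'rot',np.round(s['tool_rot'],3).tolist())
    out={}
    for n in names:
        r=env.tip_of('wrist',n); print(n,[(np.round(d['point'],1).tolist(),round(d['conf'],2)) for d in r]); out[n]=r
    pickle.dump((tool(s),out),open(tag+'.pkl','wb'))
shot(sys.argv[1],sys.argv[2:])
E
python3 w.py w1 nut_head nut
```

```text
3.2 q [ -0.5  17.   78.5   0.   84.5 136.7] p [0.4975 0.1133 0.25  ] rot [[0.68, -0.733, -0.0], [-0.733, -0.68, 0.0], [-0.0, 0.0, -1.0]]
nut_head [([28.5, 334.9], 0.86), ([107.3, 384.9], 0.83), ([237.3, 199.8], 0.71)]
nut [([212.7, 214.1], 0.78), ([41.3, 323.8], 0.74)]
```

View pics/w1.png

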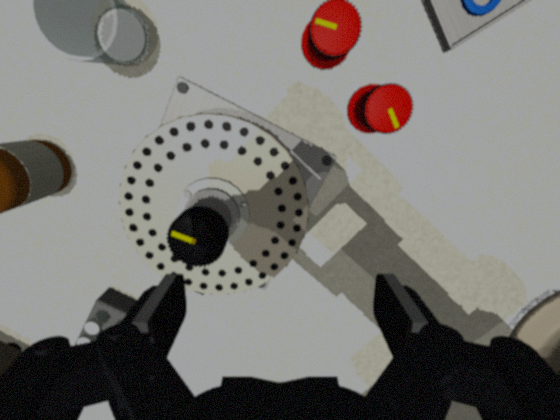

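```bash
python3 - <<'E'
from h import *
import pickle
T,o=pickle.load(open('w1.pkl','rb'))
r=ray('wrist',(237.3,199.8),T)
print('head z.146',onz(r,.146)); print('top centre (236,198) z.158', onz(ray('wrist',(236,198),T),.158))
rs=[ray('side',(157.1,263.6)),ray('top',(222.2,209.1)),r]
print(tri(rs), tri(rs[1:]), tri([rs[0],rs[2]]))
im=cv2.imread('pics/w1.png'); m=(im.max(2)<45).astype(np.uint8); m[275:]=0;m[:,:150]=0;m[:,250:]=0
n,l,st,c=cv2.connectedComponentsWithStats(m); i=1+st[1:,4].argmax(); print(st[i],c[i])
E
```

```text
head z.146 [0.53160322 0.17400853 0.146     ]
top centre (236,198) z.158 [0.53429105 0.16840131 0.158     ]
(array([0.53268663, 0.17003228, 0.15663821]), [np.float64(0.0015025030564440138), np.float64(0.0013886213183847375), np.float64(0.0010064969860770158)]) (array([0.53211247, 0.17177343, 0.15090469]), [np.float64(0.00014070778556427328), np.float64(0.0001407077855643738)]) (array([0.5332935 , 0.16766432, 0.15897913]), [np.float64(0.0006406104575583802), np.float64(0.0006406104575585752)])
[ 168  204   62   66 2614] [199.50306044 235.48201989]
```

>>> move_arm:
  moves:
    - [-4,-16,2,0.06]
    - [-10,-36,5,0.15]
    - [-15,-54,8,0.22]
    - [-17,-63,10,0.26]
    - [-18,-65,10,0.26]
    - [-18,-65,10,0.26]

```text
time_s: 3.95
position: [0.5329, 0.1685, 0.2405]
tool_rot: [[0.467, -0.884, -0.0], [-0.884, -0.467, -0.0], [0.0, 0.0, -1.0]]
ft_force: [-0.6, -0.5, 0.4]
grip_width: 0.0855
```

```bash
python3 w.py w2 nut_head stud_tip; python3 - <<'E'
from h import *
import pickle
T,o=pickle.load(open('w2.pkl','rb')); T1,o1=pickle.load(open('w1.pkl','rb'))
for d in o['nut_head']:
  print(tri([ray('wrist',(237.3,199.8),T1),ray('wrist',d['point'],T)]), onz(ray('wrist',d['point'],T),.146))
E
```

```text
3.95 q [  5.4  22.4  71.9  -0.   85.7 157.6] p [0.5329 0.1685 0.2405] rot [[0.467, -0.884, -0.0], [-0.884, -0.467, -0.0], [0.0, 0.0, -1.0]]
nut_head [([41.6, 433.6], 0.87)]
stud_tip []
(array([0.55128966, 0.08320036, 0.33418946]), [np.float64(0.0046777314213230095), np.float64(0.004677731421322898)]) [0.50053289 0.01522635 0.146     ]
```

View pics/w2.png

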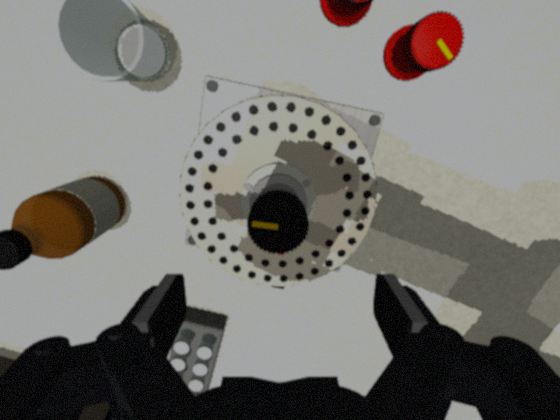

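```bash
python3 - <<'E'
from h import *
import pickle
from scipy.optimize import least_squares
B={}
for t in ['w1','w2']:
    im=cv2.imread(f'pics/{t}.png'); im=cv2.GaussianBlur(im,(3,3),0)
    m=(im.max(2)<60).astype(np.uint8); hsv=cv2.cvtColor(im,cv2.COLOR_BGR2HSV)
    m|=((hsv[...,0]>20)&(hsv[...,0]<40)&(hsv[...,1]>150)).astype(np.uint8)
    m[268:]=0
    m=cv2.morphologyEx(m,cv2.MORPH_OPEN,np.ones((9,9)))
    n,l,st,c=cv2.connectedComponentsWithStats(m)
    T=pickle.load(open(t+'.pkl','rb'))[0]
    g=proj('wrist',np.array([.533,.17,.15]),T)
    i=1+np.argmin([np.hypot(c[j][1]-g[0],c[j][0]-g[1]) for j in range(1,n)])
    print(t,st[i],c[i]); B[t]=(T,st[i])
a=np.linspace(0,2*np.pi,60)
def bbox(p,T):
    pts=[]
    for z in (p[2],p[2]-.024):
        for k in a: pts.append(proj('wrist',np.array([p[0]+.023*np.cos(k),p[1]+.023*np.sin(k),z]),T))
    pts=np.array(pts); return [pts[:,1].min(),pts[:,0].min(),pts[:,1].max(),pts[:,0].max()]
def res(p,ks): 
    r=[]
    for k in ks:
        T,s=B[k]; b=bbox(p,T); r+=list(np.array(b)-[s[0],s[1],s[0]+s[2],s[1]+s[3]])
    return r
for ks in (['w1','w2'],['w1'],['w2']):
    s=least_squares(res,[.533,.17,.158],args=(ks,),diff_step=1e-4); print(ks,s.x.round(4),np.round(s.fun,1))
E
```

```text
w1 [ 169  199   62   66 3154] [200.31578947 232.39885859]
w2 [ 248  185   61   68 3268] [277.73164015 219.44889841]
['w1', 'w2'] [0.5334 0.1709 0.1563] [-1.1  2.3  0.  -0.7 -0.2  0.2  0.9 -1.9]
['w1'] [0.5337 0.1684 0.1598] [-1.   1.   1.1 -1. ]
['w2'] [0.5336 0.1711 0.1583] [-0.8  0.8  0.8 -0.7]
```

>>> move_arm:
  moves:
    - [-1,-1,15,0]
    - [-1,-1,45,0]
    - [-1,-1,80,0]
    - [-1,-1,105,0]
    - [-1,-1,115,0]
    - [-1,-1,117,0]
    - [-1,-1,117,0]

```text
time_s: 4.8
position: [0.5341, 0.1703, 0.1243]
tool_rot: [[0.467, -0.884, 0.002], [-0.884, -0.467, 0.0], [0.001, -0.001, -1.0]]
ft_force: [-0.6, 0.1, 0.7]
grip_width: 0.0853
```

>>> move_arm:
  moves:
    - [0,0,0,0]
    - [0,0,0,0]
    - [0,0,0,0]
    - [0,0,0,0]
    - [0,0,0,0]
    - [0,0,0,0]
  grip: 1
  grip_force: 30

```text
time_s: 5.4
position: [0.5338, 0.1704, 0.1242]
tool_rot: [[0.467, -0.884, 0.001], [-0.884, -0.467, 0.0], [0.001, -0.001, -1.0]]
ft_force: [-2.0, -1.5, 6.1]
grip_width: 0.0453
```

>>> move_arm:
  moves:
    - [0,0,0,-0.03]
    - [0,0,-0.3,-0.1]
    - [0,0,-0.5,-0.2]
    - [0,0,-0.9,-0.32]
    - [0,0,-1.2,-0.45]
    - [0,0,-1.5,-0.56]
    - [0,0,-1.6,-0.6]

```text
time_s: 6.1
position: [0.534, 0.1706, 0.125]
tool_rot: [[0.886, -0.463, 0.001], [-0.463, -0.886, 0.0], [0.001, -0.001, -1.0]]
ft_force: [2.6, 1.1, -1.3]
grip_width: 0.045
```

```bash
python3 -c "
from h import *
s=env.observe()
for k in ['time_s','q','position','ft_force','wrist_torque','grip_width']: print(k,np.round(s[k],4).tolist())"
```

```text
time_s 6.1
q [5.6058, 28.4357, 82.1807, 0.0173, 69.3178, 123.1751]
position [0.534, 0.1706, 0.125]
ft_force [2.5617, 1.0865, -1.3055]
wrist_torque [0.1884, -0.3478, -0.0513]
grip_width 0.045
```

>>> move_arm:
  moves:
    - [0,0,-0.2,-0.06]
    - [0,0,-0.5,-0.18]
    - [0,0,-0.9,-0.32]
    - [0,0,-1.2,-0.46]
    - [0,0,-1.6,-0.6]
    - [0,0,-2.0,-0.74]
    - [0,0,-2.4,-0.88]
    - [0,0,-2.8,-1.02]
    - [0,0,-3.1,-1.16]
    - [0,0,-3.5,-1.3]
    - [0,0,-3.9,-1.44]
    - [0,0,-4.3,-1.58]
    - [0,0,-4.7,-1.72]
    - [0,0,-5.0,-1.86]
    - [0,0,-5.4,-2.0]
    - [0,0,-5.8,-2.14]
    - [0,0,-6.1,-2.26]
    - [0,0,-6.4,-2.36]
    - [0,0,-6.5,-2.4]
    - [0,0,-6.5,-2.4]

```text
time_s: 8.1
position: [0.5329, 0.172, 0.1314]
tool_rot: [[-0.339, 0.941, -0.001], [0.941, 0.339, 0.003], [0.003, -0.0, -1.0]]
ft_force: [-2.4, 7.1, 0.9]
grip_width: 0.0453
```

```bash
python3 -c "
from h import *
s=env.observe()
for k in ['time_s','q','position','ft_force','wrist_torque','grip_width']: print(k,np.round(s[k],4).tolist())
save('s1',env.get_image('side'));save('w3',env.get_image('wrist'))"
```

```text
time_s 8.1
q [5.6891, 27.9969, 81.7408, 0.1902, 70.3166, -14.1984]
position [0.5329, 0.172, 0.1314]
ft_force [-2.4326, 7.0576, 0.9143]
wrist_torque [1.3549, 0.5447, 0.0108]
grip_width 0.0453
```

View pics/w3.png

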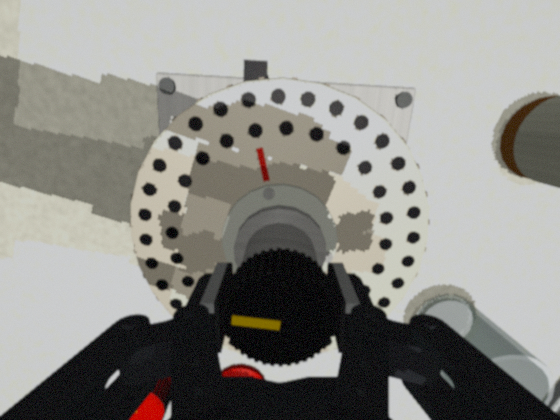

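View pics/s1.png

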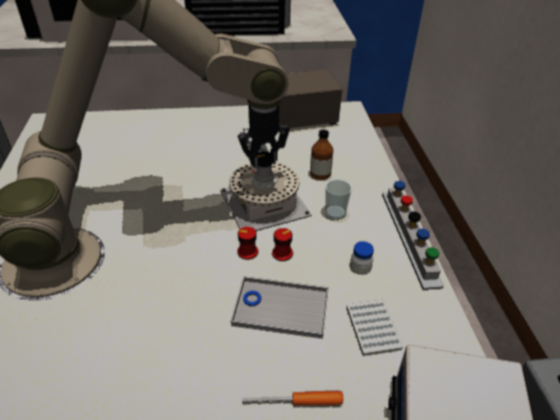

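>>> move_arm:
  moves:
    - [0.5,0,-0.2,-0.06]
    - [0.5,0,-0.5,-0.18]
    - [0.5,0,-0.9,-0.32]
    - [0.5,0,-1.2,-0.46]
    - [0.5,0,-1.6,-0.6]
    - [0.5,0,-2.0,-0.74]
    - [0.5,0,-2.4,-0.88]
    - [0.5,0,-2.8,-1.02]
    - [0.5,0,-3.1,-1.16]
    - [0.5,0,-3.5,-1.3]
    - [0.5,0,-3.9,-1.44]
    - [0.5,0,-4.3,-1.58]
    - [0.5,0,-4.7,-1.72]
    - [0.5,0,-5.0,-1.86]
    - [0.5,0,-5.4,-2.0]
    - [0.5,0,-5.8,-2.14]
    - [0.5,0,-6.1,-2.26]
    - [0.5,0,-6.4,-2.36]
    - [0.5,0,-6.5,-2.4]
    - [0.5,0,-6.5,-2.4]

```text
time_s: 10.2
position: [0.5331, 0.171, 0.1379]
tool_rot: [[-0.387, -0.922, -0.001], [-0.922, 0.387, 0.0], [0.0, 0.001, -1.0]]
ft_force: [-0.6, 1.3, 0.7]
grip_width: 0.0449
```

```bash
python3 -c "
from h import *
s=env.observe()
for k in ['time_s','q','position','ft_force','wrist_torque','grip_width']: print(k,np.round(s[k],4).tolist())
"; python3 w.py w4 nut_head index_mark
```

```text
time_s 10.2
q [5.6637, 27.5962, 81.2377, 0.0138, 71.2025, -151.5961]
position [0.5331, 0.171, 0.1379]
ft_force [-0.5896, 1.334, 0.7372]
wrist_torque [0.0317, 0.2412, -0.0097]
grip_width 0.0449
10.2 q [   5.7   27.6   81.2    0.    71.2 -151.6] p [0.5331 0.171  0.1379] rot [[-0.387, -0.922, -0.001], [-0.922, 0.387, 0.0], [0.0, 0.001, -1.0]]
nut_head [([304.7, 277.9], 0.6)]
index_mark [([300.2, 376.4], 0.64)]
```

View pics/w4.png

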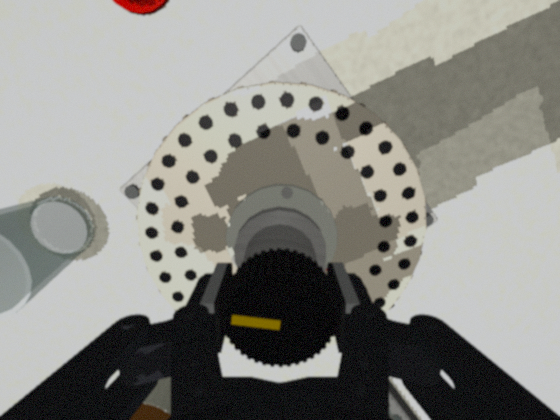

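```bash
python3 -c "
from h import *
ax=np.array([.5335,.171])
T=np.eye(4);T[:3,:3]=[[-0.339,0.941,-0.001],[0.941,0.339,0.003],[0.003,0,-1]];T[:3,3]=[.5329,.172,.1314]
for rc in [(149,260),(180,267)]:
  p=onz(ray('wrist',rc,T),.083)[:2]-ax; print(np.hypot(*p),np.degrees(np.arctan2(p[1],p[0])))
im=cv2.imread('pics/top0.png'); h=cv2.cvtColor(im,cv2.COLOR_BGR2HSV)
m=((h[...,0]<8)|(h[...,0]>172))&(h[...,1]>110)&(h[...,2]>70); m[:,:180]=0; m[:,255:]=0;m[:190]=0;m[270:]=0
rc=np.argwhere(m);print(rc.mean(0),len(rc)); p=onz(ray('top',rc.mean(0)),.083)[:2]-ax; print(np.hypot(*p),np.degrees(np.arctan2(p[1],p[0])))
"
```

```text
0.057928315862355854 121.76171920979439
0.039184669372809386 121.80423956060449
[234.46153846 197.69230769] 13
0.04957587629636867 120.46166334209342
```

>>> move_arm:
  moves:
    - [0,0,0,0]
    - [0,0,0,0]
    - [0,0,0,0]
    - [0,0,0,0.08]
    - [0,0,0,0.22]
    - [0,0,0,0.36]
    - [0,0,0,0.51]
    - [0,0,0,0.66]
    - [0,0,0,0.81]
    - [0,0,0,0.96]
    - [0,0,0,1.11]
    - [0,0,0,1.26]
    - [0,0,0,1.41]
    - [0,0,0,1.56]
    - [0,0,0,1.71]
    - [0,0,0,1.86]
    - [0,0,0,2.01]
    - [0,0,0,2.16]
    - [0,0,0,2.26]
    - [0,0,0,2.3]
  grip: 0

```text
time_s: 12.35
position: [0.5335, 0.1708, 0.138]
tool_rot: [[-0.426, 0.905, 0.0], [0.905, 0.426, -0.0], [-0.0, 0.0, -1.0]]
ft_force: [0.9, 0.1, -0.5]
grip_width: 0.0855
```

>>> move_arm:
  moves:
    - [0,0,0,0]
    - [0,0,0,0]
    - [0,0,0,0]
    - [0,0,0,0]
    - [0,0,0,0]
    - [0,0,0,0]
  grip: 1
  grip_force: 30

```text
time_s: 12.95
position: [0.5335, 0.1709, 0.1381]
tool_rot: [[-0.43, 0.903, 0.0], [0.903, 0.43, 0.0], [-0.0, 0.0, -1.0]]
ft_force: [-0.3, 0.7, 1.9]
grip_width: 0.0452
```

```bash
python3 -c "
from h import *
s=env.observe()
for k in ['time_s','q','position','ft_force','wrist_torque','grip_width']: print(k,np.round(s[k],4).tolist())
save('w5',env.get_image('wrist'))"
```

```text
time_s 12.95
q [5.6555, 27.5903, 81.2105, 0.0024, 71.184, -19.7933]
position [0.5335, 0.1709, 0.1381]
ft_force [-0.3018, 0.6846, 1.8987]
wrist_torque [0.0438, 0.0503, -0.0021]
grip_width 0.0452
```

View pics/w5.png

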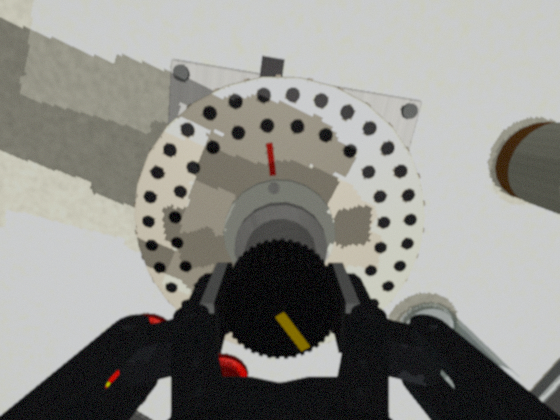

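>>> move_arm:
  moves:
    - [0,0,-0.2,-0.06]
    - [0,0,-0.5,-0.18]
    - [0,0,-0.9,-0.32]
    - [0,0,-1.2,-0.46]
    - [0,0,-1.6,-0.6]
    - [0,0,-2.0,-0.74]
    - [0,0,-2.4,-0.88]
    - [0,0,-2.8,-1.02]
    - [0,0,-3.1,-1.16]
    - [0,0,-3.5,-1.3]
    - [0,0,-3.9,-1.44]
    - [0,0,-4.3,-1.58]
    - [0,0,-4.7,-1.72]
    - [0,0,-5.0,-1.86]
    - [0,0,-5.4,-2.0]
    - [0,0,-5.8,-2.14]
    - [0,0,-6.1,-2.24]
    - [0,0,-6.3,-2.3]
    - [0,0,-6.3,-2.3]

```text
time_s: 14.9
position: [0.5331, 0.1715, 0.1441]
tool_rot: [[-0.386, -0.922, -0.001], [-0.922, 0.386, 0.001], [-0.001, 0.001, -1.0]]
ft_force: [-2.0, 4.2, 1.0]
grip_width: 0.0455
```

>>> move_arm:
  moves:
    - [0,0,-1,0]
    - [0,0,-2,0]
    - [0,0,-2,0]

```text
time_s: 15.2
position: [0.5329, 0.1713, 0.1456]
tool_rot: [[-0.388, -0.922, -0.002], [-0.922, 0.388, 0.001], [-0.0, 0.002, -1.0]]
ft_force: [-0.1, 4.5, -3.6]
grip_width: 0.0452
```

>>> move_arm:
  moves:
    - [0,0,-1,0]
    - [0,0,-3,0]
    - [0,0,-4,0]
    - [0,0,-4,0]

```text
time_s: 15.6
position: [0.5329, 0.1712, 0.1496]
tool_rot: [[-0.388, -0.922, -0.002], [-0.922, 0.388, 0.001], [0.0, 0.002, -1.0]]
ft_force: [-1.0, 4.9, -5.8]
grip_width: 0.0452
```

>>> move_arm:
  moves:
    - [0,0,-3,0]
    - [0,0,-8,0]
    - [0,0,-14,0]
    - [0,0,-20,0]
    - [0,0,-26,0]
    - [0,0,-34,0]
    - [0,0,-43,0]
    - [0,0,-50,0]
    - [0,0,-54,0]
    - [0,0,-55,0]

```text
time_s: 16.6
position: [0.5335, 0.1709, 0.2058]
tool_rot: [[-0.387, -0.922, 0.001], [-0.922, 0.387, 0.0], [-0.0, -0.001, -1.0]]
ft_force: [0.7, -0.1, -3.4]
grip_width: 0.0454
```

```bash
python3 -c "
from h import *
s=env.observe()
for k in ['time_s','q','position','ft_force','wrist_torque','grip_width']: print(k,np.round(s[k],4).tolist())
save('w6',env.get_image('wrist'));save('s2',env.get_image('side'))"
```

```text
time_s 16.6
q [5.6554, 23.9191, 75.2863, -0.0015, 80.7465, -151.5627]
position [0.5335, 0.1709, 0.2058]
ft_force [0.6656, -0.075, -3.3834]
wrist_torque [-0.0091, -0.0542, 0.0189]
grip_width 0.0454
```

View pics/w6.png

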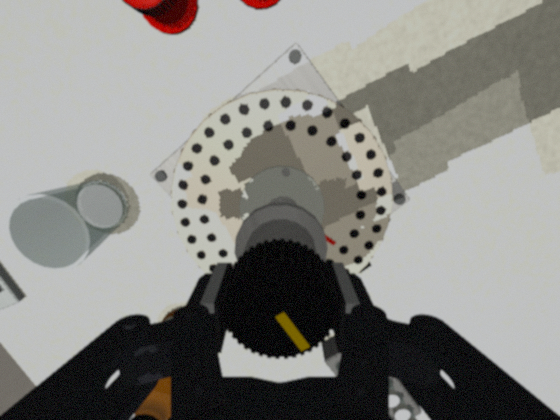

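View pics/s2.png

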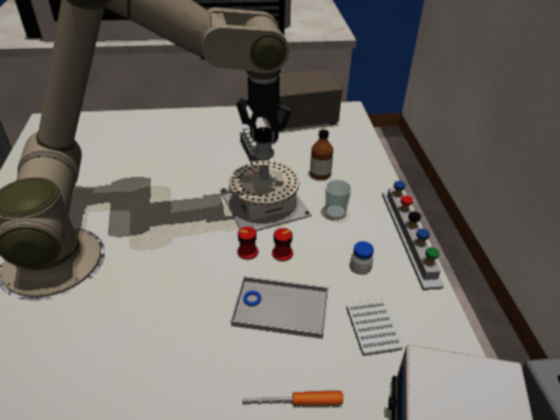

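>>> move_arm:
  moves:
    - [7,-4,0,0.03]
    - [23,-14,0,0.12]
    - [46,-27,0,0.24]
    - [73,-43,0,0.37]
    - [103,-61,0,0.5]
    - [133,-78,0,0.63]
    - [166,-98,0,0.76]
    - [199,-118,0,0.9]
    - [229,-135,0,1.03]
    - [259,-153,0,1.16]
    - [286,-169,0,1.28]
    - [309,-182,0,1.39]
    - [325,-192,0,1.46]
    - [332,-196,0,1.5]
    - [332,-196,0,1.5]

```text
time_s: 18.2
position: [0.5853, -0.212, 0.2047]
tool_rot: [[-0.946, 0.323, -0.001], [0.323, 0.946, 0.0], [0.001, 0.0, -1.0]]
ft_force: [0.0, 0.5, -2.9]
grip_width: 0.0453
```

```bash
python3 w.py w7 tray spacer; python3 - <<'E'
from h import *
import pickle
s=env.observe(); print(s['ft_force'],s['grip_width'])
T,o=pickle.load(open('w7.pkl','rb'))
for n,z in (('tray',0),('spacer',0)):
  for d in o[n]: print(n,d['conf'],onz(ray('wrist',d['point'],T),z))
save('t2',env.get_image('top'))
E
```

```text
18.2 q [ -30.8   30.2   64.5   -0.    85.3 -102. ] p [ 0.5853 -0.212   0.2047] rot [[-0.946, 0.323, -0.001], [0.323, 0.946, 0.0], [0.001, 0.0, -1.0]]
tray [([142.1, 278.3], 0.93)]
spacer [([141.5, 276.6], 0.67), ([70.3, 286.6], 0.63)]
[-0.59996445 -0.77997618 -2.28060481] 0.04515882287506285
tray 0.93 [ 0.54217955 -0.19749795  0.        ]
spacer 0.67 [ 0.54101813 -0.19898595  0.        ]
spacer 0.63 [ 0.47920776 -0.16724914  0.        ]
```

View pics/w7.png

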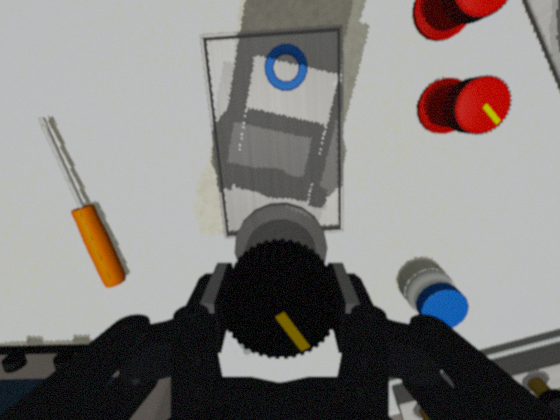

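View pics/t2.png

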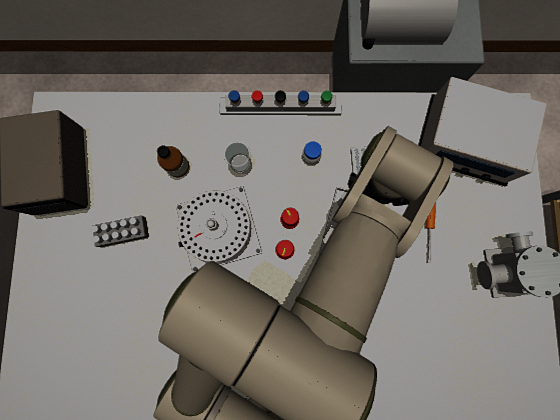

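```bash
python3 - <<'E'
from h import *
import pickle
T,o=pickle.load(open('w7.pkl','rb'))
cs=[onz(ray('wrist',rc,T),.018) for rc in [(38,205),(28,340),(228,341),(233,228)]]
for c in cs: print(c.round(4))
c=np.mean(cs,0);print('c',c)
print('edges',[np.linalg.norm(cs[i]-cs[i-1]).round(4) for i in range(4)])
R=[ray('wrist',(142.1,278.3),T),ray('top',(226.1,348.2)),ray('side',(308.6,278.6))]
print(tri(R)); 
R=[ray('wrist',(70.3,286.6),T),ray('top',(250.2,340.7)),ray('side',(299.5,253.2))]
print(tri(R))
d=(cs[2]+cs[3]-cs[0]-cs[1]); d/=np.linalg.norm(d); print('xdir',d)
t=np.array([.5853,-.212,.018])-c; print('target in tray',t@d, np.cross(d,t)[2])
E
```

```text
[ 0.4313 -0.2298  0.018 ]
[ 0.4632 -0.1115  0.018 ]
[ 0.6487 -0.1623  0.018 ]
[ 0.6146 -0.2801  0.018 ]
c [ 0.53944937 -0.19593672  0.018     ]
edges [np.float64(0.19), np.float64(0.1225), np.float64(0.1923), np.float64(0.1226)]
(array([ 0.54086144, -0.1961764 , -0.00496091]), [np.float64(0.0022838503733798392), np.float64(0.002827754029660932), np.float64(0.004247038931523453)])
(array([ 0.47839022, -0.16943974,  0.0012657 ]), [np.float64(0.0023201411077195034), np.float64(0.004241438951151466), np.float64(0.0028680582489455896)])
xdir [ 0.96448908 -0.26412272  0.        ]
target in tray 0.04846510675360592 -0.003382662737725051
```

>>> move_arm:
  moves:
    - [0,0,6,0]
    - [0,0,22,0]
    - [0,0,46,0]
    - [0,0,74,0]
    - [0,0,100,0]
    - [0,0,124,0]
    - [0,0,142,0]
    - [0,0,152,0]
    - [0,0,156,0]
    - [0,0,158,0]
    - [0,0,158,0]
    - [0,0,158,0]

```text
time_s: 19.6
position: [0.5859, -0.2113, 0.048]
tool_rot: [[-0.947, 0.321, 0.001], [0.321, 0.947, -0.001], [-0.001, -0.0, -1.0]]
ft_force: [0.2, -0.1, -2.5]
grip_width: 0.0453
```

```bash
python3 -c "
from h import *
s=env.observe()
for k in ['time_s','q','position','tool_rot','ft_force','wrist_torque','grip_width']: print(k,np.round(s[k],4).tolist())
save('s3',env.get_image('side'));save('w8',env.get_image('wrist'))"
```

```text
time_s 19.6
q [-30.7004, 38.9358, 76.2203, -0.0004, 64.758, -101.9856]
position [0.5859, -0.2113, 0.048]
tool_rot [[-0.9471, 0.3209, 0.0013], [0.3209, 0.9471, -0.0008], [-0.0015, -0.0003, -1.0]]
ft_force [0.2243, -0.149, -2.5034]
wrist_torque [-0.0323, 0.0269, 0.0742]
grip_width 0.0453
```

View pics/w8.png

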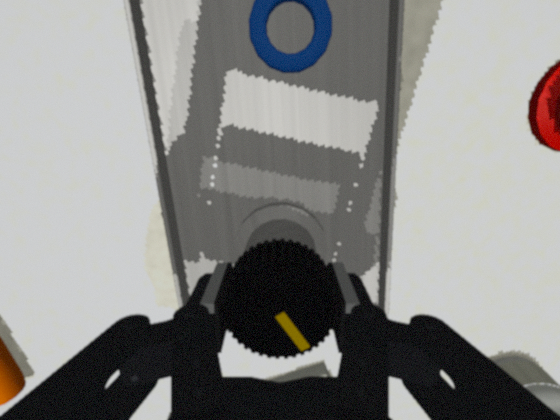

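View pics/s3.png

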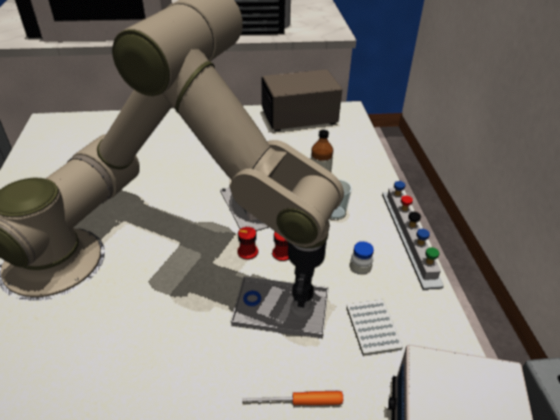

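>>> move_arm:
  moves:
    - [0,0,2,0]
    - [0,0,4,0]
    - [0,0,5.5,0]
    - [0,0,6.5,0]
    - [0,0,7,0]
    - [0,0,7,0]

```text
time_s: 20.3
position: [0.5855, -0.2111, 0.0401]
tool_rot: [[-0.947, 0.321, -0.0], [0.321, 0.947, 0.0], [0.0, 0.0, -1.0]]
ft_force: [0.8, 0.4, -2.6]
grip_width: 0.0453
```

>>> move_arm:
  moves:
    - [0,0,0.5,0]
    - [0,0,1,0]
    - [0,0,1,0]

```text
time_s: 20.6
position: [0.5859, -0.2112, 0.0398]
tool_rot: [[-0.947, 0.321, 0.001], [0.321, 0.947, -0.001], [-0.001, -0.0, -1.0]]
ft_force: [-0.2, -0.9, 1.8]
grip_width: 0.0452
```

>>> move_arm:
  moves:
    - [0,0,0,0]
    - [0,0,0,0]
    - [0,0,0,0]
    - [0,0,0,0]
    - [0,0,0,0]
    - [0,0,0,0]
  grip: 0

```text
time_s: 21.2
position: [0.5855, -0.2111, 0.0392]
tool_rot: [[-0.947, 0.321, -0.0], [0.321, 0.947, 0.0], [0.0, 0.0, -1.0]]
ft_force: [0.0, 0.6, -0.0]
grip_width: 0.0852
```

```bash
python3 -c "
from h import *
s=env.observe()
for k in ['time_s','position','ft_force','grip_width']: print(k,np.round(s[k],4).tolist())
save('w9',env.get_image('wrist'))"
```

```text
time_s 21.2
position [0.5855, -0.2111, 0.0392]
ft_force [0.0117, 0.5596, -0.0182]
grip_width 0.0852
```

View pics/w9.png

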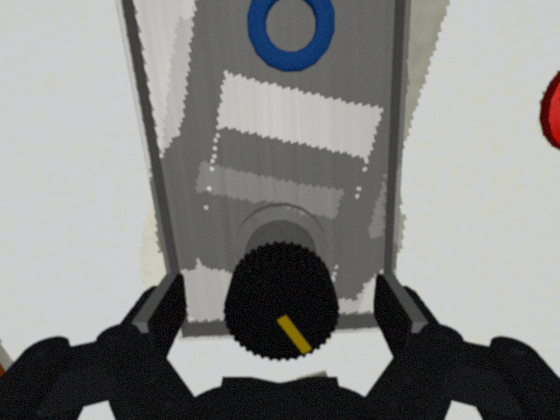

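The nut is released and standing upright, with its head centred at about (300, 281) and the jaws clear on both sides. I'll go straight up now.

>>> move_arm:
  moves:
    - [0,0,-3,0]
    - [0,0,-12,0]
    - [0,0,-30,0]
    - [0,0,-55,0]
    - [0,0,-85,0]
    - [0,0,-120,0]
    - [0,0,-150,0]
    - [0,0,-172,0]
    - [0,0,-185,0]
    - [0,0,-190,0]
    - [0,0,-190,0]
    - [0,0,-190,0]

```text
time_s: 22.45
position: [0.5853, -0.2109, 0.2285]
tool_rot: [[-0.947, 0.321, -0.001], [0.321, 0.947, 0.001], [0.001, 0.0, -1.0]]
ft_force: [0.7, -0.7, 0.9]
grip_width: 0.0852
```

```bash
python3 w.py w10 nut nut_head spacer; python3 - <<'E'
from h import *
import pickle
T,o=pickle.load(open('w10.pkl','rb'))
for n,z in (('nut',.003),('nut_head',.061),('spacer',.003)):
  for d in o[n]: print(n,round(d['conf'],2),onz(ray('wrist',d['point'],T),z).round(4))
save('s4',env.get_image('side')); im=env.get_image('top'); save('t4',im)
s=env.observe(); print(s['time_s'],s['ft_force'],s['grip_width'])
im=im[:,:,::-1].copy(); h=cv2.cvtColor(im,cv2.COLOR_BGR2HSV); ax=np.array([.5335,.171])
m=((h[...,0]<8)|(h[...,0]>172))&(h[...,1]>110)&(h[...,2]>70); m[:,:180]=0; m[:,255:]=0;m[:190]=0;m[270:]=0
rc=np.argwhere(m); p=onz(ray('top',rc.mean(0)),.083)[:2]-ax; print(len(rc),np.hypot(*p),np.degrees(np.arctan2(p[1],p[0])))
E
```

```text
22.45 q [ -30.7   29.4   62.2    0.    88.6 -102. ] p [ 0.5853 -0.2109  0.2285] rot [[-0.947, 0.321, -0.001], [0.321, 0.947, 0.001], [0.001, 0.0, -1.0]]
nut [([17.6, 426.6], 0.91), ([106.4, 430.7], 0.77), ([179.7, 282.8], 0.67)]
nut_head [([195.1, 278.6], 0.9), ([105.9, 456.1], 0.89)]
spacer [([73.0, 284.1], 0.82)]
nut 0.91 [ 0.4761 -0.0175  0.003 ]
nut 0.77 [ 0.561  -0.0294  0.003 ]
nut 0.67 [ 0.5858 -0.2059  0.003 ]
nut_head 0.9 [ 0.5875 -0.2115  0.061 ]
nut_head 0.89 [ 0.5603 -0.032   0.061 ]
spacer 0.82 [ 0.4787 -0.1685  0.003 ]
22.75 [ 0.30761469 -0.44493415 -0.72947461] 0.08520029742721696
13 0.04957587629636867 120.46166334209342
```

View pics/w10.png

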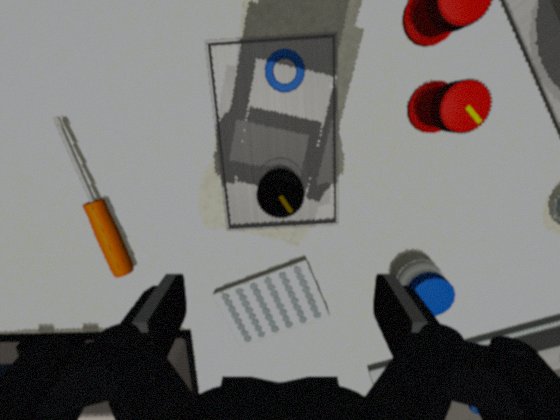

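View pics/s4.png

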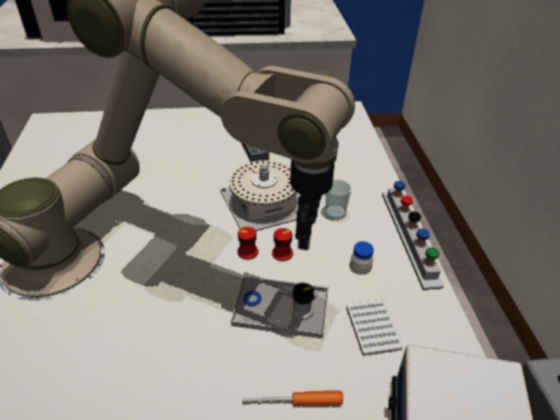

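View pics/t4.png

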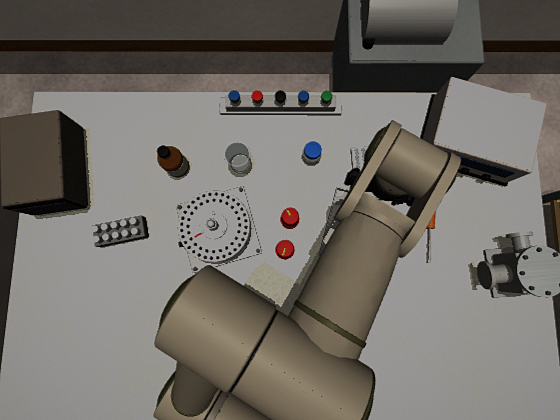

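The nut stands upright in the empty half of the tray: wrist view (192, 281), side view (293, 303). The spacer and bystanders have not moved, and the index stripe sits on exactly the same pixels as before. I'm handing the job in.

```bash
python3 -c "
from h import *
print(env.close_job())"
```

```text
the job is handed in; nothing more can be done
None
```

The nut is off its stud and standing upright on its foot on the bare floor of the tray's empty +x half. The gripper is open and clear of it, and I handed the job in at about 23 s of the 69 s allowed.

- **Unscrewing:** I turned it about 7.7 rad anticlockwise in two grasps at 30 N, following the thread upward. The vertical force I read stayed under 7 N. The nut came free, and I lifted it straight off and carried it over the red look-alikes.
- **Placing:** I lowered it slowly until the tray floor took about 4 N, then released it.
- **Last checks:**
  - The nut is at about (0.587, −0.211) m, in the empty half of the tray.
  - The red index stripe reads 120.5° in the top view, the same as at the start.
  - The spacer is within about 2 mm of where it was, which is within measuring error.
  - The red look-alikes show no movement.
- **Disagreements:**
  - The wrist camera's mid-job index reading was 1.3° off the top view's, and I put that down to calibration.
  - Measured heights for the tray and spacer were off by up to about 8 mm, so I went by contact force for the final lowering.
  - The wrist network missed the nut in one overhead view, so I located it from its outline instead.

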